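# Clamp the ring mandrel in its cradle

### The job

Fix the ring mandrel in its cradle for stone setting: with the outside of a finger push the clamp's strap round by its tab until it meets its stop across the mandrel, then push the cam lever all the way down so that the strap is pressed onto the mandrel. Leave the lever up until the strap is over the mandrel, keep the mandrel lying in its cradle, and do not lift or shift the other things on the bench.

Things in the scene. Friction and masses are not known exactly. Their poses are not given: they have to be found in the camera images.
- clamp: quick clamp fixed to the bench: aluminium plate 100 x 160 x 12 mm (x, y, z); origin at the centre of its underside on the bench, z up. A white V-cradle along its x axis at y = +40 mm holds the mandrel. The strap's upright turning axis is at x = 0, y = -45 mm. A steel stop post (12 mm across, top 78 mm above the bench) at x = +19.5, y = -5 mm stands on the far side of the closed strap
- strap (a joint): angle of the swinging strap, rad. 0: parked, pointing from its turning axis along the clamp's -x; it turns clockwise seen from above as the value grows; 1.57: at its stop (hard end), pointing along the clamp's +y across the mandrel. Starts at 0 to 0.5. Stiff: stays where it is left, needs about 1.5 N at the tab
- tab (a point): centre of the upright steel finger tab on the strap's outer end: 36 mm long along the strap, 10 mm thick across it, from 80 to 110 mm above the bench; the centre is 117 mm from the turning axis and 95 mm above the bench, lever up
- lever (a joint): angle of the black cam lever, rad. 0: raised, 1.25 rad above level; 1.2: fully down (hard end), 0.05 rad above level. Starts at 0 to 0.2, stays where it is left, about 4 N at its end moves it. Its level pin crosses the strap's turning axis 93 mm above the bench; it turns with the strap, leans away from the strap and folds down on that side, in line with it. Going down, it sinks the strap 4.5 mm
- lever_tip (a point): middle of the free end of the cam lever, 85 mm from its pin; the lever is a straight bar 20 mm wide and 11 mm thick
- bar: the strap: flat steel bar 26 mm wide, 8 mm thick, its end 135 mm from the turning axis, underside 72 mm above the bench; a rubber pad under it, 85 mm from the axis, passes 4 mm over the mandrel while the lever is up and presses on it when down. Origin on the turning axis, 12 mm above the bench, lever up; its own -x points along the bar to the tab
- cradle (a point): where the mandrel's middle lies in the V-cradle: clamp x = 0, y = +40 mm, 50 mm above the bench
- mandrel: white ring mandrel, a plain rod 28 mm across and 170 mm long with a set ring near one end, lying loose in the V-cradle along the clamp's x; origin at the middle of its axis, its x along the rod
- jar: small clear plastic jar with white lid, 38 mm across, 45 mm tall; bystander, to be left alone; origin at the centre of its underside
- band: loose plain metal finger ring lying flat, 24 mm across, 7 mm tall; bystander, to be left alone; origin at the centre of its underside
- dish: small white ceramic bowl, 56 mm across, 26 mm tall; bystander, to be left alone; origin at the centre of its underside
- brush: thin white paint brush lying flat, 9 mm thick, about 160 mm long; its x axis runs along it to the bristles; bystander, to be left alone; origin at the centre of its underside
- burnisher: hand burnisher lying flat, wooden handle 16 mm thick and 75 mm long and a 70 mm steel rod; its x axis runs along it to the rod's end; bystander, to be left alone; origin at the centre of its underside
- cone: small turned wooden ring cone standing upright, foot 40 mm across, 70 mm tall; bystander, to be left alone; origin at the centre of its underside
Mind the look-alikes: they are no part of the job. There is more than one size of the clamp; the one meant has the size given above. Of the things that look like the mandrel, the smaller one is meant.

How it is judged (in metres and radians):
On the way, in this order (a step that is already met when the one before it is completed fails the run):
1. the strap is swung over to its stop, the lever still up (value of joint strap above 1.49 rad and value of joint lever below 0.6 rad), for 0.2 s.
2. the cam lever is pushed down (value of joint lever above 1.1 rad and value of joint strap above 1.47 rad), for 0.2 s.
At the end, for the whole second after the job is handed in: strap within 0.1 rad (6 degrees) of its stop, cam lever within 0.1 rad of fully down, the strap pressing on the mandrel with more than 2 N, the mandrel at rest with its middle within 12 mm of the cradle's (all of step 2 and contact force between bar and mandrel above 2 N and distance between mandrel and cradle below 0.012 m and linear speed of mandrel below 0.02 m/s); the robot touches nothing.
It fails at once if the lever is pushed down (past 0.6 rad) before the strap is over the mandrel (value of joint lever above 0.6 rad and value of joint strap below 1.4 rad).
It fails at once if the mandrel is lifted, or shifted more than 15 mm (distance of mandrel from where it was at the start of the episode above 0.015 m).
It fails at once if one of the bystanders (jar, band, dish, brush, burnisher, cone) is lifted or shifted more than 25 mm (distance of any of jar, band, dish, brush, burnisher, cone from where it was at the start of the episode above 0.025 m).
It also fails if it takes over 51 s, if anything falls off the work surface, if the arm or the gripper's body presses on something with over 40 N, if the wrist force passes 120 N, or if a joint passes its speed limit or range.

### The arm

A 6-joint arm with a two-finger parallel gripper is mounted at the origin on the work surface. World frame = base frame: x ahead of the robot, y to its left, z up, the work surface at z = 0. Lengths are in m, angles in degrees, forces in N, time in s.
With the tool pointing down it reaches from about 0.3 to 0.875 m from the base axis. Payload 6.4 kg.
Tool frame: the origin (TCP) lies on the front face of the gripper's body, between the roots of the fingers; the fingertips stand 64 mm ahead of it and the grasp point (between the pads) lies 45 mm ahead of it; y points along the fingers, z is the direction in which the jaws open and shut, and the axes are right-handed (so a half turn about y gives the same grasp; the last joint's range is limited). The gripper opens to 88 mm and grips with 3 to 60 N. Pads are 18 mm wide; open, the fingers measure 123 mm over their backs; the gripper's body (75 mm by 187 mm) begins 45 mm behind the grasp point.
Start: joints at [-85.961, 10.359, 92.074, -0, 77.567, -11.82], TCP at [0.157, -0.553, 0.303] pointing down, gripper open.
Joint ranges: [-171.53, 171.53], [-51.25, 118.39], [17.06, 147.69], [-65.23, 245.23], [0, 150.52], [-178.68, 178.68]. Speed limits (degrees/s): [147.25, 147.25, 172.46, 180, 180, 180].

### API

Orientations are given as a 3x3 rotation matrix whose columns are the frame's x, y, z axes.
In Python, from bench import monitor, vision, close_job gives the robot as it stands.
- The arm moves only by the shell command python3 -m crank 'ROWS' [OPENING]. ROWS is JSON, one flat list of numbers, 6 for each row, row after row: the shift along the world's x, y, z scaled (see below), then the turn, a rotation vector about the world's x, y, z scaled (see below). A call has 1 to 5 rows; each row shifts and turns the commanded pose from where the row before left it; what a row does not reach is not made up. The controller multiplies each number of a shift by 0.4 m and each number of a turn by pi/2 rad. A row lasts 1/10 s, in which the tool goes at most 50 mm and 8.59 degrees, less where a joint would pass 70% of its speed; a pose out of reach is approached as far as the arm can. A call with a number of a shift or a turn outside -1 to 1 is refused whole. A call with a gripper value outside its range is refused whole. OPENING is the closure in counts, from 0 (fully open) to 255 (shut), set as the call begins (- or left out, the last holds). The fingers move at their own pace and stop on an object; the grip force is fixed at half the most. Time passes only in rows, so rows that do not move let the fingers close. It gives the time, the measured TCP pose, the force and the opening at its end, in the units of the state.
- monitor.sense(): the state, without advancing time (a new reading comes with each control period).
- vision.get_image(name): name is "side" or "top" or "wrist"; returns a dict with "frame" (480x640x3 uint8, red, green, blue), "depth" (480x640 float32, m along the optical axis (not along the pixel's ray), 0 where there is no reading), "camera_matrix" (3x3 intrinsics, pixels), "R" (3x3) and "t" (3): a world point X has camera coordinates R X + t. Camera axes: x right, y down, z forward; pixel columns grow to the right and rows downward; lengths in m; the calibration is good to about 2 mm. The wrist camera is an equidistant fisheye: a pixel r from the principal point sees the ray r / f radians off the axis. A picture is of the moment at which its call begins.
- close_job(): hands the job in, once; it reports no verdict.
The state is a dict: "t": time; "joint_positions": joint angles; "qvel": joint speeds; "effort": joint torques, N m; "tcp_pos": TCP position; "ee_rot": TCP orientation; "contact_force": force on the tool from outside, world axes, zero at the start; "torque": the same for the moment, N m; "grip_width": finger opening in m.
Only numpy, scipy, OpenCV 4.12 (cv2) and the standard library are available. Lean on these libraries where they do the work, as an engineer would, in place of code of your own. Each camera call takes 0.05 s, during which the arm holds its last target. There are 200 camera calls.

## Working session

There is one attempt and no reset: what is moved stays moved. The work goes in short steps, Python scripts to look and compute and a shell command to move; the robot and the scene stay as the last step left them, time stands still between calls to the robot, and variables do not carry over. Pictures are saved under pics/ and viewed, about 8 in all and at most 12, crops included, and the job is handed in when it is done.

```bash
mkdir -p pics; ls; python3 - <<'E'
from bench import monitor, vision
import cv2, numpy as np
s=monitor.sense(); print({k:np.round(v,3).tolist() for k,v in s.items()})
for n in("top","side"):
    d=vision.get_image(n); np.savez(f"{n}.npz",**d)
    cv2.imwrite(f"pics/{n}1.png",d["frame"][:,:,::-1]); print(n,d["camera_matrix"].round(1).tolist(),(-d["R"].T@d["t"]).round(3), d["R"].round(3).tolist())
E
```

```text
pics
{'t': 0.0, 'joint_positions': [-85.961, 10.402, 92.133, -0.001, 77.566, -11.821], 'qvel': [-0.057, 0.075, 0.038, 0.028, 0.008, 0.052], 'effort': [-0.0, -43.388, -34.184, 0.07, 0.039, -0.0], 'tcp_pos': [0.157, -0.553, 0.302], 'ee_rot': [[-0.962, -0.0, 0.273], [-0.273, 0.002, -0.962], [-0.0, -1.0, -0.002]], 'contact_force': [-0.958, -0.029, -1.004], 'torque': [-0.039, 0.035, -0.039], 'grip_width': 0.088}
top [[595.0, 0.0, 309.0], [0.0, 595.0, 233.0], [0.0, 0.0, 1.0]] [0.375 0.064 1.334] [[0.006, -1.0, -0.021], [-0.996, -0.004, -0.093], [0.093, 0.022, -0.995]]
side [[466.2, 0.0, 315.8], [0.0, 466.2, 246.2], [0.0, 0.0, 1.0]] [ 0.408 -0.76   0.751] [[0.994, -0.104, -0.022], [-0.08, -0.593, -0.801], [0.07, 0.798, -0.598]]
```

View pics/top1.png

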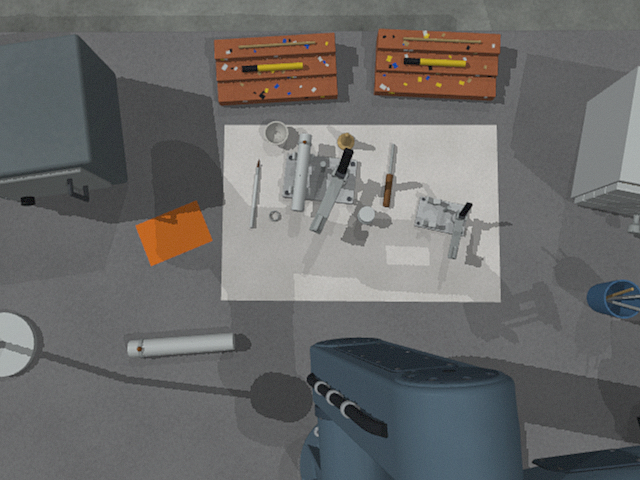

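View pics/side1.png

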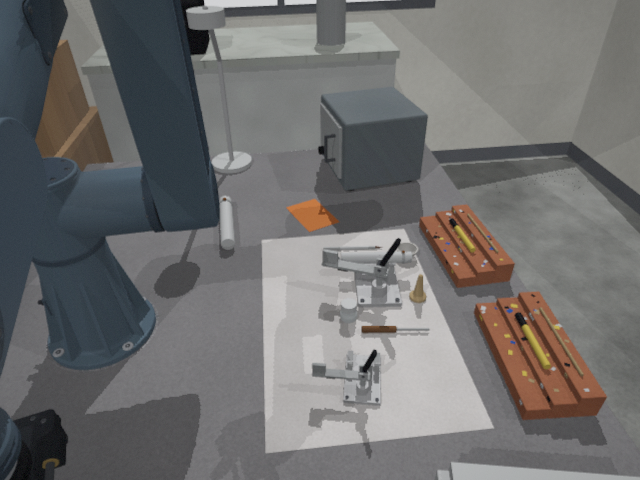

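The top view shows two clamps: a large one at (320,180) and a small one at (440,215). There are also two rods, one in the large clamp's cradle at (302,172) and a bigger loose one at (180,345). By size I choose the large clamp and the rod in its cradle. I'll check this in a close crop.

```bash
cat > h.py <<'E'
import numpy as np, cv2
def load(n): return dict(np.load(f"{n}.npz"))
def ray(d,u,v,z):
    c=-d["R"].T@d["t"]; r=d["R"].T@np.linalg.inv(d["camera_matrix"])@[u,v,1.]
    return c+r*(z-c[2])/r[2]
def proj(d,X):
    p=d["camera_matrix"]@(d["R"]@np.asarray(X)+d["t"]); return p[:2]/p[2]
def cloud(d):
    v,u=np.mgrid[:480,:640]; z=d["depth"]; K=d["camera_matrix"]
    P=np.stack([(u-K[0,2])/K[0,0]*z,(v-K[1,2])/K[1,1]*z,z],-1)
    return (P-d["t"])@d["R"]
E
python3 - <<'E'
from h import *
d=load("top"); f=d["frame"][:,:,::-1]
cv2.imwrite("pics/crop.png",cv2.resize(f[110:260,235:425],None,fx=4,fy=4,interpolation=cv2.INTER_CUBIC))
P=cloud(d); 
for n,(a,b,c,e) in dict(area=(120,250,240,420)).items():
    Q=P[a:b,c:e]; h=(Q[...,2]*1000).round().astype(int)
    print(h[::4,::5])
# mandrel points: bright rod
hsv=cv2.cvtColor(d["frame"],cv2.COLOR_RGB2HSV)
m=(P[...,2]>.045)&(P[...,2]<.07); m[:, :285]=0; m[:,318:]=0; m[:125]=0;m[215:]=0
q=P[m]; print(m.sum()); r=cv2.minAreaRect((q[:,:2]*1000).astype(np.float32)); print("mandrel",r)
E
```

```text
[[-2 -1 -2 ...  5  0  2]
 [-2 -2 -3 ... -1  1 -3]
 [ 2  1  6 ...  0  3 -1]
 ...
 [ 8  0  3 ...  2 -3  2]
 [ 1  2  1 ...  2  2  1]
 [ 3  3  1 ...  3  2 -4]]
1094
mandrel ((627.22265625, 109.22663116455078), (47.765628814697266, 171.58897399902344), 84.11520385742188)
```

View pics/crop.png

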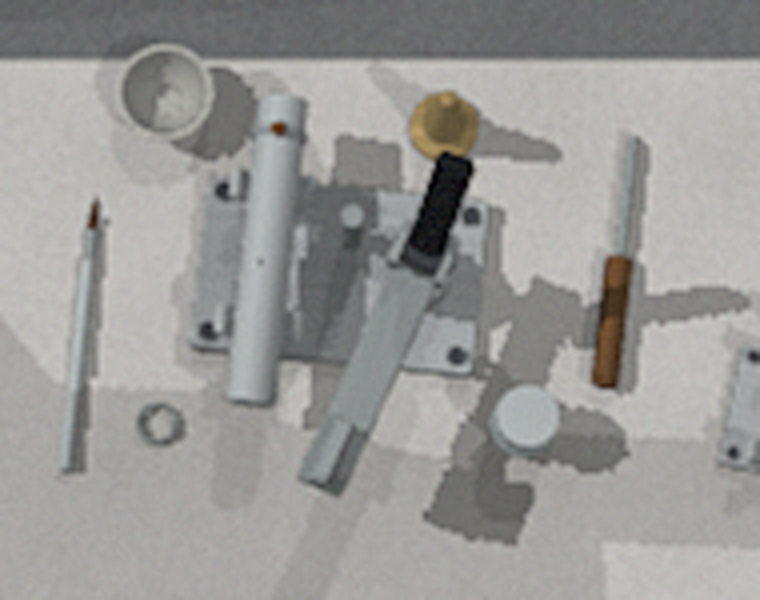

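The crop shows the following:
- **Mandrel:** a rod in the cradle with a red-stoned ring at its top end, crop (280,128).
- **Strap:** runs from its hub at (425,255) to the tab at (333,455).
- **Lever and post:** the black lever runs to (455,165), and the stop post is at (352,215).
- **Plate bolts:** (224,190), (207,330), (472,215) and (457,355).

```bash
python3 - <<'E'
from h import *
d=load("top"); C=lambda u,v,z: ray(d,235+(u+.5)/4-.5,110+(v+.5)/4-.5,z)
B=np.array([C(u,v,.014) for u,v in((224,190),(207,330),(472,215),(457,355))]); print("bolts",B.round(4).tolist()); c=B.mean(0)
a,b=C(252,402,.05),C(282,97,.05); x=(a-b)*-1; yaw=np.arctan2(x[1],x[0]); print("mandrel mid",(a+b)/2,"L",np.linalg.norm(x),"yaw",np.degrees(yaw))
yb=(B[0]+B[1]-B[2]-B[3]); print("bolt yaw",np.degrees(np.arctan2(-yb[0],yb[1])))
xb=(B[0]+B[2]-B[1]-B[3]); print("bolt yaw x",np.degrees(np.arctan2(xb[1],xb[0])))
yaw=np.arctan2(xb[1]-yb[0],xb[0]+yb[1])
R=np.array([[np.cos(yaw),-np.sin(yaw)],[np.sin(yaw),np.cos(yaw)]])
w=lambda x,y:c[:2]+R@[x,y]
print("c",c,"yaw",np.degrees(yaw),"axis",w(0,-.045),"post",w(.0195,-.005),C(352,215,.078)[:2],"cradle",w(0,.04))
ax=w(0,-.045)
# tab
P=cloud(d); m=(P[...,2]>.098)&(P[...,2]<.125); m[:,:300]=0;m[:,330:]=0;m[:205]=0;m[250:]=0
q=P[m]; print("tab depth pts",m.sum(),q.mean(0)); t=C(333,455,.11); t2=C(345,432,.11)
for T in (q.mean(0)[:2],t[:2]):
    v=R.T@(T-ax); print("tab",T,"dist",np.hypot(*v),"strap ang",np.arctan2(v[1],-v[0]))
tip=C(455,165,.165)[:2]; v=R.T@(tip-ax); print("tip",tip,v,np.hypot(*v))
print("jar",C(526,418,.045),"cone",C(445,125,.06),"dish",C(167,92,.026),"band",C(161,424,.007),"burn",C(605,380,.016),C(630,140,.005),"brush",C(70,470,.009),C(95,205,.009))
# closed positions
for ang in (0.4,1,1.57):
    u=np.array([-np.cos(ang),np.sin(ang)]); print(ang,"tab",w(0,-.045)+R@u*.117,"normal push dir",R@[np.sin(ang),np.cos(ang)],"lever end lvl", ax-R@u*.085)
E
```

```text
bolts [[0.6698, 0.1356, 0.014], [0.59, 0.1445, 0.014], [0.6557, -0.0041, 0.014], [0.5762, 0.0044, 0.014]]
mandrel mid [0.6292186  0.10977598 0.05      ] L 0.16995138718810485 yaw -5.157099892111167
bolt yaw -5.717910736888723
bolt yaw x -6.211764535707904
c [0.62291378 0.0700929  0.014     ] yaw -5.897230159097287 axis [0.61829028 0.02533105] post [0.64179686 0.06311584] [0.64197896 0.06340694] cradle [0.62702356 0.10988121]
tab depth pts 88 [0.50982216 0.0728859  0.10968311]
tab [0.50982216 0.0728859 ] dist 0.11843477782256465 strap ang 0.3102583340248443
tab [0.50914535 0.07281309] dist 0.11902588066102458 strap ang 0.30741484711217476
tip [0.64885688 0.01216894] [ 0.03175717 -0.0099519 ] 0.03327999440915969
jar [ 0.53687998 -0.03170181  0.045     ] cone [0.69564344 0.01292163 0.06      ] dish [0.72305649 0.1674541  0.026     ] band [0.53766574 0.17029466 0.007     ] burn [ 0.56197849 -0.0778596   0.016     ] [ 0.70085178 -0.09406181  0.005     ] brush [0.51129168 0.22095464 0.009     ] [0.66226053 0.20894767 0.009     ]
0.4 tab [0.51577769 0.08172403] normal push dir [0.48199136 0.87617597] lever end lvl [ 0.69276524 -0.01563822]
1 tab [0.56552487 0.12975715] normal push dir [0.8925308  0.45098644] lever end lvl [ 0.65662413 -0.05053407]
1.57 tab [0.6302187  0.14172139] normal push dir [ 0.99478929 -0.1019523 ] lever end lvl [ 0.60962433 -0.05922604]
```

```bash
R='[0.042,0.0736,0,0,0,0.078,0.042,0.0736,0,0,0,0.078,0.042,0.0736,0,0,0,0.078,0.042,0.0736,0,0,0,0.078,0.042,0.0736,0,0,0,0.078]'
python3 -m crank '[0.042,0.0736,0,0,0,0.078,0.042,0.0736,0,0,0,0.078,0.042,0.0736,0,0,0,0.078,0.042,0.0736,0,0,0,0.078,0.042,0.0736,0,0,0,0.078]' 255
python3 -m crank '[0.042,0.0736,0,0,0,0.078,0.042,0.0736,0,0,0,0.078,0.042,0.0736,0,0,0,0.078,0.042,0.0736,0,0,0,0.078,0.042,0.0736,0,0,0,0.078]'
python3 -m crank '[0.042,0.0736,0,0,0,0.078,0.042,0.0736,0,0,0,0.078,0.042,0.0736,0,0,0,0.078,0.042,0.0736,0,0,0,0.078,0.042,0.0736,0,0,0,0.078]'
python3 -m crank '[0.042,0.0736,0,0,0,0.078,0.042,0.0736,0,0,0,0.078,0.042,0.0736,0,0,0,0.078,0.042,0.0736,0,0,0,0.078,0.042,0.0736,0,0,0,0.078]'
python3 -m crank '[0,0,0,0,0,0]'
```

```text
t: 0.6
tcp_pos: [0.2415, -0.4045, 0.3023]
ee_rot: [[-0.626, -0.0, 0.78], [-0.78, 0.001, -0.626], [-0.001, -1.0, -0.001]]
contact_force: [0.2, 0.8, 0.5]
grip_width: 0.0504
t: 1.1
tcp_pos: [0.3255, -0.2573, 0.3025]
ee_rot: [[-0.064, -0.0, 0.998], [-0.998, 0.0, -0.064], [-0.0, -1.0, -0.0]]
contact_force: [0.6, -0.8, -0.2]
grip_width: 0.0103
t: 1.6
tcp_pos: [0.4095, -0.1101, 0.3025]
ee_rot: [[0.522, -0.0, 0.853], [-0.853, 0.0, 0.522], [-0.0, -1.0, -0.0]]
contact_force: [0.8, -1.1, -0.0]
grip_width: 0.0004
t: 2.1
tcp_pos: [0.4935, 0.0371, 0.3024]
ee_rot: [[0.917, -0.001, 0.398], [-0.398, -0.0, 0.917], [-0.0, -1.0, -0.0]]
contact_force: [-0.1, -0.2, -0.1]
grip_width: 0.0003
t: 2.2
tcp_pos: [0.4939, 0.0385, 0.3023]
ee_rot: [[0.918, -0.0, 0.397], [-0.397, 0.001, 0.918], [-0.001, -1.0, 0.001]]
contact_force: [0.4, -0.4, 0.1]
grip_width: 0.0002
```

```bash
python3 -m crank '[0,0,-0.075,0,0,0,0,0,-0.075,0,0,0,0,0,-0.075,0,0,0,0,0,-0.075,0,0,0,0,0,-0.075,0,0,0]'
python3 - <<'E'
from bench import monitor, vision
import cv2, numpy as np
print(monitor.sense()["tcp_pos"],monitor.sense()["contact_force"])
d=vision.get_image("side"); np.savez("side2.npz",**d)
w=vision.get_image("wrist")["frame"]
a=cv2.resize(d["frame"][190:340,290:440],(480,480),interpolation=cv2.INTER_CUBIC)
b=cv2.resize(w,(320,240)); b=cv2.copyMakeBorder(b,0,240,0,0,cv2.BORDER_CONSTANT)
cv2.imwrite("pics/p4.png",np.hstack([a,b])[:,:,::-1])
E
```

```text
t: 2.7
tcp_pos: [0.4925, 0.035, 0.1514]
ee_rot: [[0.915, -0.0, 0.404], [-0.404, -0.0, 0.915], [-0.0, -1.0, -0.0]]
contact_force: [-0.2, 0.4, 0.5]
grip_width: 0.0004
[0.49253801 0.03502687 0.15144875] [-0.22176383  0.41463312  0.49355801]
```

View pics/p4.png

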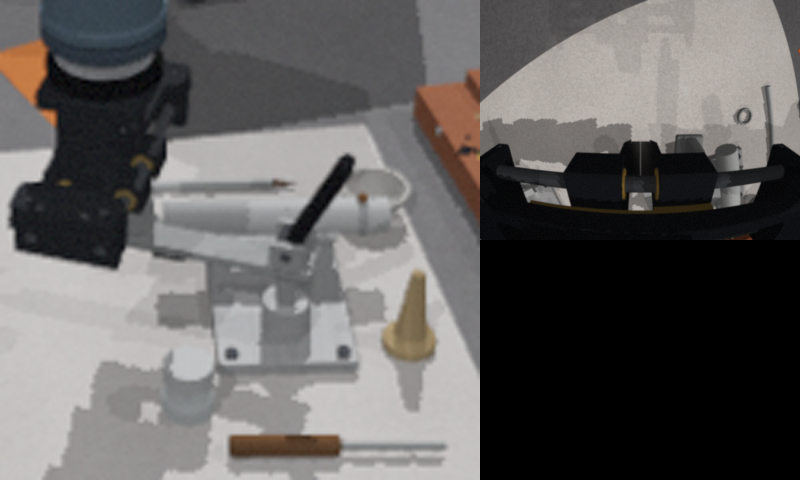

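The picture shows the closed fingers above the bench beside the tab, left crop (130,235). In the wrist view the tab is just right of the fingers at (688,145). Next I'll work out the arc.

```bash
cat > arc.py <<'E'
import numpy as np,sys
from bench import monitor
ax=np.array([.6183,.0253]); y0=np.radians(-5.9)
def T(th,off,r=.117):
    R=np.array([[np.cos(y0),-np.sin(y0)],[np.sin(y0),np.cos(y0)]])
    return ax+R@(r*np.array([-np.cos(th),np.sin(th)])-off*np.array([np.sin(th),np.cos(th)]))
s=monitor.sense(); p=s["tcp_pos"][:2]; yaw=np.arctan2(s["ee_rot"][1][2],s["ee_rot"][0][2])
print("tcp",p,"yaw",np.degrees(yaw),"dz",s["contact_force"])
for th in map(float,sys.argv[2:]):
    q=T(th,float(sys.argv[1])); yw=np.pi/2-th+y0
    print(th,((q-p)/.4).round(4),"turn",round((yw-yaw)/(np.pi/2),4)); p,yaw=q,yw
E
python3 arc.py .0225 .31 .41 .51 .61 .71 .81 .91 1.01 1.11 1.21 1.31 1.41 1.51 1.57 1.60
```

```text
tcp [0.48980964 0.03547162] yaw 66.15306737841003 dz [ 0.04642602 -0.55835277  0.19355385]
0.31 [0.0307 0.0404] turn 0.0021
0.41 [0.008  0.0287] turn -0.0637
0.51 [0.0108 0.0277] turn -0.0637
0.61 [0.0136 0.0265] turn -0.0637
0.71 [0.0161 0.025 ] turn -0.0637
0.81 [0.0186 0.0233] turn -0.0637
0.91 [0.0208 0.0213] turn -0.0637
1.01 [0.0228 0.0191] turn -0.0637
1.11 [0.0246 0.0168] turn -0.0637
1.21 [0.0262 0.0142] turn -0.0637
1.31 [0.0274 0.0115] turn -0.0637
1.41 [0.0285 0.0087] turn -0.0637
1.51 [0.0292 0.0059] turn -0.0637
1.57 [0.0177 0.0021] turn -0.0382
1.6 [0.0089 0.0007] turn -0.0191
```

```bash
python3 -m crank '[0.012,0.02,0,0,0,0,0.013,0.02,0,0,0,0,0.008,0.0287,0,0,0,-0.0637,0.0108,0.0277,0,0,0,-0.0637]'
python3 -m crank '[0.0136,0.0265,0,0,0,-0.0637,0.0161,0.025,0,0,0,-0.0637,0.0186,0.0233,0,0,0,-0.0637]'
python3 - <<'E'
from bench import vision
import cv2, numpy as np
d=vision.get_image("side"); w=vision.get_image("wrist")["frame"]
a=cv2.resize(d["frame"][190:340,290:440],(480,480),interpolation=cv2.INTER_CUBIC)
b=cv2.resize(w,(320,240)); b=cv2.copyMakeBorder(b,0,240,0,0,cv2.BORDER_CONSTANT)
cv2.imwrite("pics/p5.png",np.hstack([a,b])[:,:,::-1])
E
```

```text
t: 3.2
tcp_pos: [0.5124, 0.0748, 0.1549]
ee_rot: [[0.815, 0.004, 0.58], [-0.58, -0.001, 0.815], [0.004, -1.0, 0.002]]
contact_force: [-0.3, -1.2, 0.3]
grip_width: 0.0004
t: 3.5
tcp_pos: [0.5316, 0.1051, 0.1549]
ee_rot: [[0.607, 0.003, 0.795], [-0.795, -0.001, 0.607], [0.002, -1.0, 0.002]]
contact_force: [-0.1, -2.3, -0.1]
grip_width: 0.0005
```

View pics/p5.png

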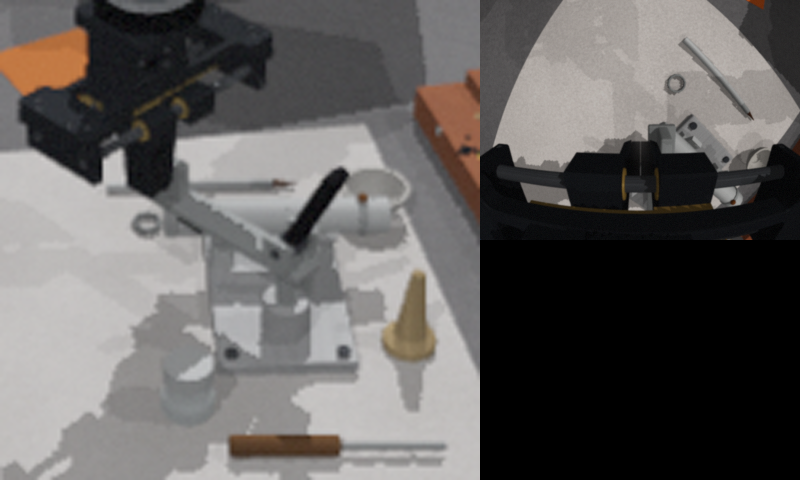

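The strap is following the finger: the side crop shows the tab touching the finger at (180,180). I'll continue the arc.

```bash
python3 -m crank '[0.0208,0.0213,0,0,0,-0.0637,0.0228,0.0191,0,0,0,-0.0637,0.0246,0.0168,0,0,0,-0.0637]'
python3 -m crank '[0.0262,0.0142,0,0,0,-0.0637,0.0274,0.0115,0,0,0,-0.0637,0.0285,0.0087,0,0,0,-0.0637]'
python3 -m crank '[0.0146,0.003,0,0,0,-0.032,0.0146,0.003,0,0,0,-0.032,0,0,0,0,0,0]'; python3 arc.py .0225 1.57
```

```text
t: 3.9
tcp_pos: [0.5578, 0.1274, 0.1539]
ee_rot: [[0.348, 0.001, 0.938], [-0.938, -0.0, 0.348], [0.0, -1.0, 0.001]]
contact_force: [-1.4, -1.8, 1.0]
grip_width: 0.0008
t: 4.2
tcp_pos: [0.5907, 0.1413, 0.1539]
ee_rot: [[0.055, 0.001, 0.998], [-0.998, 0.0, 0.055], [0.0, -1.0, 0.001]]
contact_force: [-2.0, -0.2, 0.2]
grip_width: 0.0006
t: 4.5
tcp_pos: [0.6027, 0.1434, 0.1539]
ee_rot: [[-0.042, 0.002, 0.999], [-0.999, 0.0, -0.042], [-0.0, -1.0, 0.002]]
contact_force: [-0.3, -0.1, -0.1]
grip_width: 0.0001
tcp [0.60270034 0.14340577] yaw -2.435797080311964 dz [-0.28005823 -0.1355614  -0.13806377]
1.57 [0.0129 0.0014] turn -0.038
```

Now creep to the stop until the force rises.

```bash
python3 -m crank '[0.0089,0.001,0,0,0,-0.019,0.006,0.0005,0,0,0,-0.019,0,0,0,0,0,0]'; python3 -m crank '[0.005,0,0,0,0,0,0,0,0,0,0,0]';python3 -m crank '[0.005,0,0,0,0,0,0,0,0,0,0,0]'
```

```text
t: 4.8
tcp_pos: [0.6078, 0.1439, 0.1534]
ee_rot: [[-0.102, 0.001, 0.995], [-0.995, 0.0, -0.102], [-0.0, -1.0, 0.001]]
contact_force: [-0.3, -0.5, 0.9]
grip_width: 0.0002
t: 5.0
tcp_pos: [0.6098, 0.1438, 0.1531]
ee_rot: [[-0.103, 0.0, 0.995], [-0.995, 0.0, -0.103], [-0.0, -1.0, 0.0]]
contact_force: [-0.6, 0.2, 0.5]
grip_width: 0.0004
t: 5.2
tcp_pos: [0.6114, 0.1438, 0.1527]
ee_rot: [[-0.104, -0.001, 0.995], [-0.995, -0.0, -0.104], [0.0, -1.0, -0.001]]
contact_force: [-3.7, -0.0, 3.2]
grip_width: 0.0004
```

```bash
python3 -m crank '[0.005,0,0,0,0,0,0,0,0,0,0,0]';python3 -m crank '[0.005,0,0,0,0,0,0,0,0,0,0,0]'
```

```text
t: 5.4
tcp_pos: [0.612, 0.1439, 0.1526]
ee_rot: [[-0.104, -0.005, 0.995], [-0.995, -0.0, -0.104], [0.001, -1.0, -0.005]]
contact_force: [-10.8, -0.8, 9.3]
grip_width: 0.0006
t: 5.6
tcp_pos: [0.6125, 0.144, 0.1525]
ee_rot: [[-0.103, -0.009, 0.995], [-0.995, -0.001, -0.103], [0.001, -1.0, -0.009]]
contact_force: [-17.7, -0.8, 12.7]
grip_width: 0.0002
```

The force rose to 18 N at the stop. I'll back off, rise and check.

```bash
python3 -m crank '[-0.04,0,0,0,0,0,-0.06,0,0,0,0,0,0,0,0.09,0,0,0,-0.1,0,0.11,0,0,0,-0.12,0,0.05,0,0,0]'; python3 -m crank '[-0.12,0,0,0,0,0]'
python3 - <<'E'
from bench import vision
import cv2, numpy as np
for n in("top","side"):
    d=vision.get_image(n); np.savez(f"{n}3.npz",**d)
    c=d["frame"][110:260,235:375] if n=="top" else d["frame"][200:340,300:440]
    c=cv2.resize(c,(400,430),interpolation=cv2.INTER_CUBIC); a=c if n=="top" else np.hstack([a,c])
cv2.imwrite("pics/p6.png",a[:,:,::-1])
E
```

```text
t: 6.1
tcp_pos: [0.4979, 0.1435, 0.2481]
ee_rot: [[-0.105, 0.007, 0.994], [-0.994, 0.0, -0.105], [-0.001, -1.0, 0.006]]
contact_force: [-0.2, -0.1, 1.5]
grip_width: 0.0003
t: 6.2
tcp_pos: [0.4491, 0.1437, 0.2483]
ee_rot: [[-0.104, 0.008, 0.995], [-0.995, 0.0, -0.104], [-0.001, -1.0, 0.008]]
contact_force: [-1.0, 0.3, 1.3]
grip_width: 0.0006
```

View pics/p6.png

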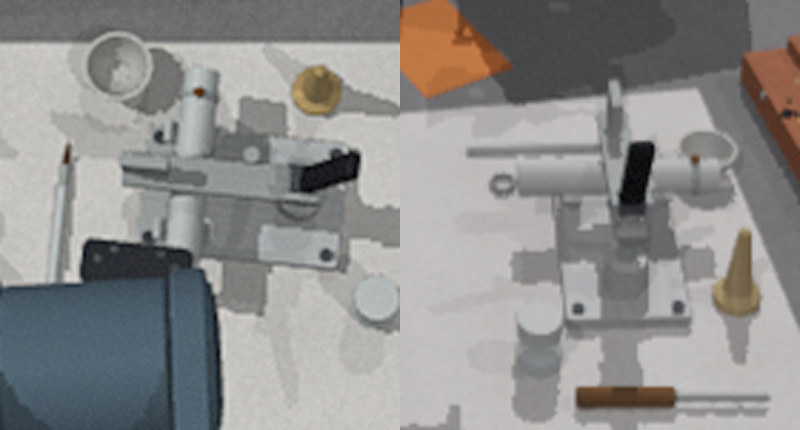

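The strap lies across the mandrel, beside the post at top crop (250,155), and the lever is still up with its tip at (355,160). I'll measure the strap angle and the lever tip.

```bash
python3 - <<'E'
from h import *
d=load("top3"); s=load("side3")
ax=np.array([.6183,.0253]); y0=np.radians(-5.9); R=np.array([[np.cos(y0),-np.sin(y0)],[np.sin(y0),np.cos(y0)]])
P=cloud(d); m=(P[...,2]>.1)&(P[...,2]<.12); m[:,:272]=0;m[:,312]=0;m[:,312:]=0;m[:150]=0;m[185:]=0
q=np.median(P[m],0); v=R.T@(q[:2]-ax); print("tab",m.sum(),q,v,"strap",np.arctan2(v[1],-v[0]))
for dd,b in((d,(150,185,325,370)),(s,(235,275,365,400))):
    g=dd["frame"].max(2); m=np.zeros(g.shape,bool); m[b[0]:b[1],b[2]:b[3]]=g[b[0]:b[1],b[2]:b[3]]<45
    Q=cloud(dd)[m]; V=(Q[:,:2]-ax)@R; k=Q[:,2]; print(m.sum())
    for lo in np.arange(.09,.2,.015):
        j=(k>lo)&(k<lo+.015)
        if j.any(): print(round(lo,3),j.sum(),np.median(V[j],0).round(4))
# tip by pixel: predicted tip projection for lever angles
for L in (0,.1,.2):
    a=1.25-L; w=ax+R@[0,-.085*np.cos(a)]; X=[*w,.093+.085*np.sin(a)]; print(L,X,proj(d,X),proj(s,X))
E
```

```text
tab 98 [0.62758744 0.14178144 0.10989271] [-0.00273518  0.1168191 ] strap 1.5473867915702308
176
0.09 7 [-0.0022  0.0008]
0.105 30 [-0.0016 -0.0032]
0.12 32 [-0.0026 -0.01  ]
0.135 30 [-0.0025 -0.0165]
0.15 32 [-0.002 -0.023]
0.165 42 [-0.0012 -0.0311]
164
0.09 13 [ 0.0006 -0.0075]
0.105 29 [-0.0002 -0.0132]
0.12 29 [-0.0016 -0.0192]
0.135 31 [ 0.0001 -0.0265]
0.15 33 [ 0.0005 -0.0337]
0.165 29 [-0.0002 -0.035 ]
0 [np.float64(0.6155449132294096), np.float64(-0.0013604235848423858), np.float64(0.17366369264522483)] [355.43546295 166.43985797] [383.80901227 244.16128879]
0.1 [np.float64(0.6147308958749919), np.float64(-0.009237506697378804), np.float64(0.17058493492214427)] [359.33192788 167.16708637] [384.16445585 247.64553595]
0.2 [np.float64(0.6139525398292022), np.float64(-0.01676950245957685), np.float64(0.16673097417549143)] [363.00869923 167.95175968] [384.47832491 251.35985917]
```

```bash
python3 -m crank '[0.0857,-0.0493,0,0,0,0,0.0857,-0.0493,0,0,0,0,0.0857,-0.0493,0,0,0,0,0.0857,-0.0493,0,0,0,0,0.0857,-0.0493,0,0,0,0]'; python3 -m crank '[0,0,-0.04,0,0,0,0,0,-0.045,0,0,0,0,0,0,0,0,0]'
cat > lev.py <<'E'
import numpy as np,sys
from bench import monitor
ax=np.array([.6180,.0253]); y0=np.radians(-5.9); R=np.array([[np.cos(y0),-np.sin(y0)],[np.sin(y0),np.cos(y0)]])
s=monitor.sense(); p=np.array(s["tcp_pos"]); print("tcp",p,"clamp",R.T@(p[:2]-ax),"tip",p[2]-.064,s["contact_force"])
r=float(sys.argv[1])
for f in map(float,sys.argv[2:]):
    y=-(r*np.cos(f)-.0055*np.sin(f))+.009; z=.093+r*np.sin(f)+.0055*np.cos(f)-.0045*(1-f/1.25)+.064
    q=np.array([*(ax+R@[0,y]),z]); print(f,((q-p)/.4).round(4)); p=q
E
python3 lev.py .066 1.2 1.1 1.0 .9 .8 .7 .6 .5 .4 .3 .2 .1 .05
```

```text
t: 6.8
tcp_pos: [0.6215, 0.044, 0.2447]
ee_rot: [[-0.104, 0.001, 0.995], [-0.995, -0.0, -0.104], [0.0, -1.0, 0.001]]
contact_force: [-0.8, -0.1, 0.4]
grip_width: 0.0004
t: 7.1
tcp_pos: [0.6179, 0.0452, 0.2072]
ee_rot: [[-0.105, -0.006, 0.995], [-0.995, 0.001, -0.105], [-0.0, -1.0, -0.006]]
contact_force: [-0.8, 0.5, -0.7]
grip_width: 0.0003
tcp [0.61785735 0.04518125 0.207233  ] clamp [-0.00218554  0.01976128] tip 0.14323299574614223 [-0.81062964  0.46431415 -0.70717067]
1.2 [-0.0022 -0.074   0.0327]
1.1 [-0.0016 -0.0155 -0.0064]
1.0 [-0.0015 -0.0149 -0.0079]
0.9 [-0.0015 -0.0141 -0.0094]
0.8 [-0.0014 -0.0132 -0.0108]
0.7 [-0.0013 -0.0122 -0.012 ]
0.6 [-0.0011 -0.011  -0.0132]
0.5 [-0.001  -0.0097 -0.0142]
0.4 [-0.0009 -0.0084 -0.0152]
0.3 [-0.0007 -0.0069 -0.0159]
0.2 [-0.0006 -0.0054 -0.0165]
0.1 [-0.0004 -0.0038 -0.017 ]
0.05 [-0.0001 -0.0013 -0.0086]
```

```bash
python3 - <<'E'
from bench import vision
import cv2, numpy as np
d=vision.get_image("side"); w=vision.get_image("wrist")["frame"]
a=cv2.resize(d["frame"][190:340,300:450],(480,480),interpolation=cv2.INTER_CUBIC)
b=cv2.resize(w,(320,240)); b=cv2.copyMakeBorder(b,0,240,0,0,cv2.BORDER_CONSTANT)
cv2.imwrite("pics/p7.png",np.hstack([a,b])[:,:,::-1])
E
```

```text
(no output)
```

View pics/p7.png

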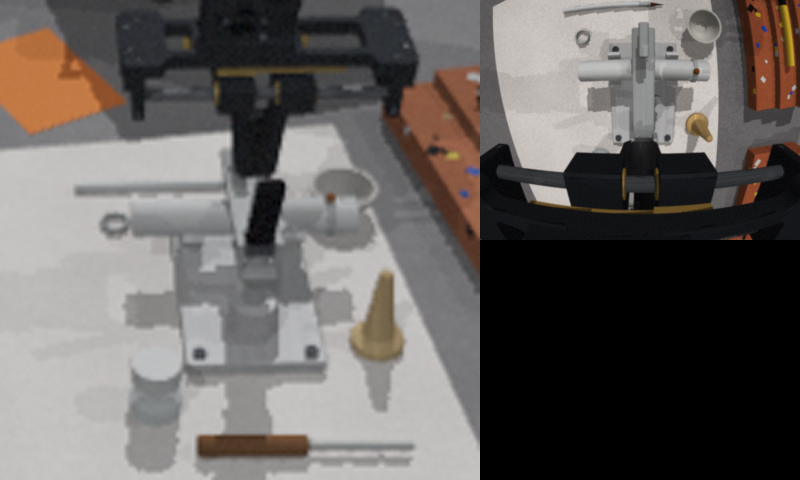

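The side crop shows the fingers, at (257,150), on the strap side of the upright lever at (265,210) and nearly centred on it. I'll push it over.

```bash
python3 -m crank '[0.005,-0.035,0.0225,0,0,0,-0.001,-0.035,0,0,0,0,-0.0016,-0.0155,-0.0064,0,0,0,-0.0015,-0.0149,-0.0079,0,0,0]'
python3 -m crank '[-0.0015,-0.0141,-0.0094,0,0,0,-0.0014,-0.0132,-0.0108,0,0,0,-0.0013,-0.0122,-0.012,0,0,0]'
python3 lev.py .066 .7 .6 .5 .4
python3 - <<'E'
from bench import vision
import cv2, numpy as np
d=vision.get_image("side")
cv2.imwrite("pics/p8.png",cv2.resize(d["frame"][190:340,300:450],(480,480),interpolation=cv2.INTER_CUBIC)[:,:,::-1])
E
```

```text
t: 7.6
tcp_pos: [0.6206, 0.004, 0.2158]
ee_rot: [[-0.105, 0.004, 0.994], [-0.994, -0.0, -0.105], [-0.0, -1.0, 0.004]]
contact_force: [1.6, 1.5, 4.3]
grip_width: 0.0004
t: 7.9
tcp_pos: [0.6182, -0.0113, 0.2012]
ee_rot: [[-0.104, 0.001, 0.995], [-0.995, -0.0, -0.104], [0.0, -1.0, 0.001]]
contact_force: [0.8, 1.0, 5.3]
grip_width: 0.0004
tcp [ 0.6182234  -0.01133567  0.20124634] clamp [ 0.00398809 -0.03641864] tip 0.13724633950352721 [0.84867998 1.03529182 5.3331111 ]
0.7 [-0.0103 -0.0027  0.0012]
0.6 [-0.0011 -0.011  -0.0132]
0.5 [-0.001  -0.0097 -0.0142]
0.4 [-0.0009 -0.0084 -0.0152]
```

View pics/p8.png

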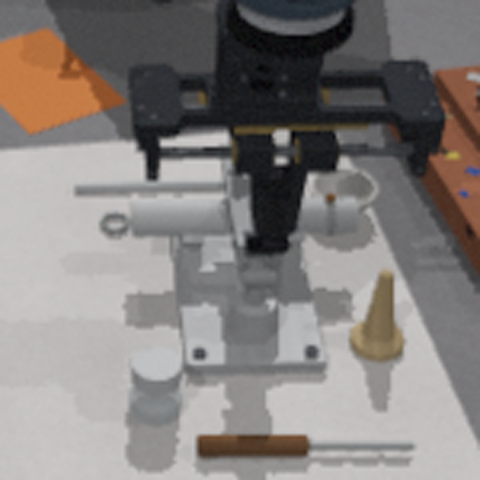

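The lever is folding down under the fingertips, at (265,240), and the strap has stayed put. I'll continue.

```bash
python3 -m crank '[-0.003,-0.0115,-0.0132,0,0,0,-0.003,-0.0102,-0.0142,0,0,0,-0.0015,-0.0088,-0.0152,0,0,0]'
python3 -m crank '[-0.0007,-0.0069,-0.0159,0,0,0,-0.0006,-0.0054,-0.0165,0,0,0,-0.0004,-0.0038,-0.017,0,0,0,0,0,0,0,0,0]'; python3 lev.py .066 .05
```

```text
t: 8.25
tcp_pos: [0.615, -0.0231, 0.1838]
ee_rot: [[-0.104, 0.0, 0.995], [-0.995, 0.0, -0.104], [-0.0, -1.0, 0.0]]
contact_force: [2.5, 1.6, 4.2]
grip_width: 0.0007
t: 8.65
tcp_pos: [0.6144, -0.0289, 0.1654]
ee_rot: [[-0.104, -0.001, 0.995], [-0.995, 0.001, -0.104], [-0.001, -1.0, -0.001]]
contact_force: [-2.4, 5.0, 12.2]
grip_width: 0.0006
tcp [ 0.61437475 -0.02893721  0.16541549] clamp [ 0.00196913 -0.05432256] tip 0.10141548970559006 [-2.4263889   5.00865012 12.19557181]
0.05 [-0.0055 -0.0053 -0.0099]
```

Press on down in small steps until the force climbs sharply.

```bash
for i in 1 ; do python3 -m crank '[0,-0.001,-0.006,0,0,0,0,0,0,0,0,0]'; done; python3 -m crank '[0,0,-0.006,0,0,0,0,0,0,0,0,0]'; python3 -m crank '[0,0,-0.005,0,0,0,0,0,0,0,0,0]'
```

```text
t: 8.85
tcp_pos: [0.6146, -0.0291, 0.1648]
ee_rot: [[-0.104, 0.0, 0.995], [-0.995, 0.001, -0.104], [-0.001, -1.0, 0.0]]
contact_force: [-6.3, 5.4, 23.8]
grip_width: 0.0006
t: 9.05
tcp_pos: [0.615, -0.0292, 0.1644]
ee_rot: [[-0.103, 0.001, 0.995], [-0.995, 0.0, -0.103], [-0.0, -1.0, 0.001]]
contact_force: [-11.7, 6.9, 35.8]
grip_width: 0.0007
t: 9.25
tcp_pos: [0.6156, -0.0293, 0.164]
ee_rot: [[-0.103, 0.003, 0.995], [-0.995, -0.001, -0.103], [0.0, -1.0, 0.003]]
contact_force: [-14.7, 6.8, 44.1]
grip_width: 0.0003
```

The force rises steeply at 44 N with no more travel, so the lever is at its hard stop. I'll lift off and check.

```bash
python3 -m crank '[0,0,0.03,0,0,0,0,0,0.08,0,0,0,-0.1,-0.05,0.08,0,0,0,-0.11,-0.05,0.02,0,0,0,-0.11,-0.05,0,0,0,0]'; python3 -m crank '[-0.11,-0.05,0,0,0,0,0,0,0,0,0,0]'
python3 - <<'E'
from bench import vision
from h import *
for n in("top","side"):
    d=vision.get_image(n); np.savez(f"{n}4.npz",**d)
    c=d["frame"][110:260,235:375] if n=="top" else d["frame"][200:340,300:440]
    c=cv2.resize(c,(400,430),interpolation=cv2.INTER_CUBIC); a=c if n=="top" else np.hstack([a,c])
cv2.imwrite("pics/p9.png",a[:,:,::-1])
ax=np.array([.6180,.0253]); y0=np.radians(-5.9); R=np.array([[np.cos(y0),-np.sin(y0)],[np.sin(y0),np.cos(y0)]])
d=load("top4"); P=cloud(d); m=(P[...,2]>.096)&(P[...,2]<.12); m[:,:272]=0;m[:,312:]=0;m[:150]=0;m[185:]=0
q=np.median(P[m],0); v=R.T@(q[:2]-ax); print("tab",m.sum(),q,v,"strap",np.arctan2(v[1],-v[0]))
for nm,b in(("top4",(140,200,325,390)),("side4",(235,300,360,410))):
    dd=load(nm); g=dd["frame"].max(2); m=np.zeros(g.shape,bool); m[b[0]:b[1],b[2]:b[3]]=g[b[0]:b[1],b[2]:b[3]]<45
    Q=cloud(dd)[m]; V=(Q[:,:2]-ax)@R; k=Q[:,2]; j=(k>.08)&(k<.2); V=V[j];k=k[j]
    print(j.sum(),"top-face slope",np.polyfit(V[:,1],k,1).round(3),"y range",np.percentile(V[:,1],[2,98]).round(3))
E
```

```text
t: 9.75
tcp_pos: [0.4884, -0.0886, 0.2391]
ee_rot: [[-0.103, -0.0, 0.995], [-0.995, -0.001, -0.103], [0.001, -1.0, -0.0]]
contact_force: [-0.3, -1.6, 0.4]
grip_width: 0.0005
t: 9.95
tcp_pos: [0.4404, -0.1085, 0.2364]
ee_rot: [[-0.107, -0.007, 0.994], [-0.994, 0.002, -0.107], [-0.001, -1.0, -0.007]]
contact_force: [0.9, -0.0, 0.0]
grip_width: 0.0005
tab 93 [0.62627779 0.14214225 0.10544467] [-0.00377657  0.11707421] strap 1.5385495598818002
306 top-face slope [-0.052  0.099] y range [-0.081 -0.007]
178 top-face slope [-0.03   0.098] y range [-0.084 -0.008]
```

View pics/p9.png

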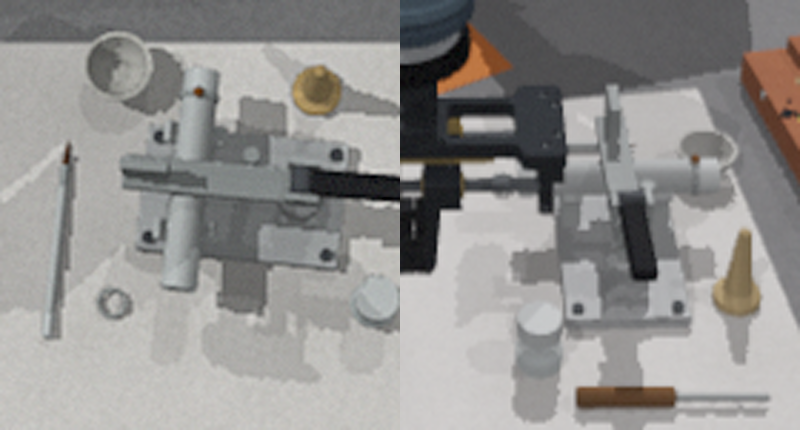

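The lever is flat, 0.03 to 0.05 rad above level. The tab has sunk 4.5 mm, the strap is at its stop, the mandrel is in its cradle and the bystanders haven't visibly moved. The arm is clear, so I'm handing in.

```bash
python3 -c "
from bench import close_job
print(close_job())"
```

```text
the job is handed in; nothing more can be done
None
```

The mandrel is clamped in its cradle and the job is handed in. It took about 10 s of the 51 s allowed, and no verdict was reported. With the gripper shut, I pushed the tab round with the outside of a finger until the strap met its stop at about 18 N. I then folded the cam lever down with the fingertips to its hard end, at about 44 N vertically at the wrist.

Last checks, from images taken with the arm clear:
- **Strap:** measured at about 1.54 rad. It was 1.547 before the lever went down, and the difference is within measuring error.
- **Lever:** 0.03 to 0.05 rad above level, which is fully down.
- **Tab:** its top sank from 109.9 mm to 105.4 mm, the expected 4.5 mm.
- **Mandrel and bystanders:** in the images I compared by eye, the mandrel lies in its cradle and the brush, dish, band, cone, jar and burnisher show no visible shift. I did not measure these positions again.

I could not measure the strap's pressing force on the mandrel; I infer it from the lever being fully down and the sink. No check failed or disagreed.

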